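# Close the coupling guard and hold the inching lever at half travel

### The job

Swing the yellow upper half of the coupling guard down until it sits flush, edge to edge, on the lower half. Only then press the blue spring-loaded inching lever down with the gripper's fingers to half travel, where it lies level and its pointer stands in the green band, never as far as the red band, and finish while still holding it there. Leave the bearing, the oil can and the screwdriver where they are.

Things in the scene. Friction and masses are not known exactly. Their poses are not given: they have to be found in the camera images.
- guard: Fixed split guard round a shaft coupling, base plate 150 x 150 mm. Two yellow shell halves, 100 (x) by 120 mm (y) outside; the lower is fixed, its rim 75 mm above the table. A 24 mm shaft lies along y at rim height, out to 100 mm either side, with red 68 mm flanges inside. Origin: centre of the underside, on the table; x points to the hinge side, z up. May stand left or right of the control.
- hinge (a point): Middle of the upper half's hinge line, fixed on the guard at guard x = +55 mm, 75 mm above the table; line along guard y, axes as the guard's. From this line the shut upper half covers 5 to 105 mm towards its free edge and is 45 mm high (top 120 mm above the table); at the free edge a black lip, 50 mm wide and 6 mm thick, sticks out 21 mm further.
- cover (a joint): Opening angle of the yellow upper half, rad: 0 = shut flush on the lower half, grows as its free edge rises, stop at 1.7. Starts 0.9 to 1.4. Its stiff hinge (0.35 N m friction) keeps it where it is left, so push it all the way down (2 to 6 N near the free edge). It weighs about 0.35 kg. Open, its flat outside (crown) faces up and towards the hinge side: pushing there closes it.
- crown (a point): Point on the outside (crown) of the upper half, mid-width, 20 mm in from its free edge; moves with it. Shut, it is 85 mm from the hinge line towards the free edge and 45 mm above it. z: outward normal of the crown; x: towards the hinge; y: along the hinge.
- control: Fixed inching control, base plate 200 x 90 mm, white housing. Origin: centre of the underside, on the table; x runs from the lever's pad to its pivot, z up. The pivot line, along y, is at x = +60 mm, 95 mm above the table. At x = 128 mm two upright scale plates carry white, green, white, red bands from below up; the black pointer on the lever's tail rises past them as the pad is pressed.
- lever (a joint): Angle of the blue lever, rad: 0 = released (pad end raised 0.25 rad above level), grows as the pad is pressed down; 0.25 = level, half travel, middle of the green band (0.19 to 0.31); red band from 0.40, stop at 0.5. A spring lifts it back: about 3 N on the pad to start it, 7 N at half travel.
- pad (a point): Centre of the top of the 42 x 42 mm black rubber pad on the lever's free end, 110 mm from the pivot; moves with the lever. Released it is 132 mm above the table, at half travel 105 mm (27 mm lower), at full travel 77 mm. Its axes are the control's, turned about control y by the joint value.
- bearing_mid (a point): Loose steel ball bearing ring, 52 mm across, 15 mm high, lying flat; this is its centre. Bystander.
- oil_can_mid (a point): Loose blue can, 48 mm across, 115 mm high, standing; this is its centre. Bystander.
- screwdriver_grip (a point): Loose screwdriver lying crosswise beyond the fixtures; this is a point on its handle. Bystander.
Things that resemble listed ones, but are neither listed nor needed, are in the scene too. What is shaped like the guard but pink or turquoise is not meant.

How it is judged (in metres and radians):
On the way, in this order (a step that is already met when the one before it is completed fails the run):
1. the upper half is shut flush on the lower half (value of joint cover below 0.03 rad), for 0.2 s.
2. the lever is held in the green band by the fingers (value of joint lever between 0.19 and 0.31 rad and value of joint cover below 0.03 rad and contact force between the fingers and control above 2 N), for 0.5 s.
At the end, for the whole second after the job is handed in: The upper half is within 0.03 rad of shut (3 mm at its free edge); the lever is between 0.19 and 0.31 rad (half travel, green band) and the gripper's fingers are still pushing on it with more than 2 N; bearing, can and screwdriver are within 20 mm of where they were (all of step 2 and distance of each of bearing_mid, oil_can_mid, screwdriver_grip from where it was at the start of the episode below 0.02 m); the arm keeps its last pose, push and grip.
It fails at once if the lever is pressed into the red band (0.40 rad or more) (value of joint lever above 0.4 rad).
It fails at once if the lever is pressed (over 0.08 rad) while the guard is open (value of joint lever above 0.08 rad and value of joint cover above 0.1 rad).
It fails at once if a bystander (bearing, can or screwdriver) is shifted by more than 20 mm (distance of any of bearing_mid, oil_can_mid, screwdriver_grip from where it was at the start of the episode above 0.02 m).
It also fails if it takes over 45 s, if anything falls off the work surface, if the arm or the gripper's body presses on something with over 40 N, if the wrist force passes 120 N, or if a joint passes its speed limit or range.

### The arm

A 6-joint arm with a two-finger parallel gripper is mounted at the origin on the work surface. World frame = base frame: x ahead of the robot, y to its left, z up, the work surface at z = 0. Lengths are in m, angles in degrees, forces in N, time in s.
With the tool pointing down it reaches from about 0.25 to 0.725 m from the base axis. Payload 9.7 kg.
Tool frame: the origin (TCP) lies midway between the tips of the shut fingers; the grasp point (between the pads) lies 19 mm behind it; x points along the fingers, y is the direction in which the jaws open and shut, and the axes are right-handed (so a half turn about x gives the same grasp; the last joint's range is limited). The gripper opens to 85 mm and grips with 20 to 120 N. Pads are 22 mm wide; open, the fingers measure 114 mm over their backs; the gripper's body (76 mm by 85 mm) begins 54 mm behind the grasp point. The pads swing forward as they close: fully open they stand 13 mm farther back than shut.
Start: joints at [-65.374, 4.979, 10.078, 95.1, 0, 90], TCP at [0.229, -0.5, 0.207] pointing down, gripper open.
Joint ranges: [-179.16, 179.16], [-48.56, 103.87], [-65.8, 70.77], [-126.05, 130.52], [-82.76, 87.17], [-180, 180]. Speed limits (degrees/s): [127.2, 127.2, 147.25, 180, 180, 180].

### API

Orientations are given as [roll, pitch, yaw] about the fixed x, y, z axes, in that order (R = Rz(yaw) Ry(pitch) Rx(roll)).
In Python, from workcell import bot, cams gives the robot as it stands.
- The arm moves only by the tool apply_moves, never from a script. Its argument "commands" is a list of rows, each a list of 5 numbers: the shift along the tool's x, y, z in m, then the turn about the tool's x in rad, then the opening, from -1 (shut) to 1 (fully open). In form: [[tx, ty, tz, roll, hand], ...]. A call has 1 to 12 rows; each row is the pose to reach, as a shift and turn from the pose measured when the call began, along the tool's axes at that moment; what a row does not reach only later rows make up. A row lasts 1/10 s, in which the tool goes at most 50 mm and 8.59 degrees, less where a joint would pass 70% of its speed; a pose out of reach is approached as far as the arm can. A call with a gripper value outside its range is refused whole. The fingers move at their own pace and stop on an object; "newtons" is the grip in N (left out, the last holds). Time passes only in rows, so rows that repeat a pose let the fingers close. It gives the time, the measured TCP pose, the force and the opening at its end, in the units of the state.
- bot.get_obs(): the state, without advancing time (a new reading comes with each control period).
- cams.camera(name): name is "scene" or "side" or "wrist"; returns a dict with "frame" (480x640x3 uint8, blue, green, red), "depth" (480x640 float32, m along the optical axis (not along the pixel's ray), 0 where there is no reading), "camera_matrix" (3x3 intrinsics, pixels), "R" (3x3) and "t" (3): a world point X has camera coordinates R X + t; the wrist camera has in their place "mount" (4x4, takes a point from camera to tool coordinates, whose origin is the TCP and whose axes are the tool frame's). Camera axes: x right, y down, z forward; pixel columns grow to the right and rows downward; lengths in m; the calibration is good to about 2 mm. A picture is of the moment at which its call begins: read the wrist's pose just before it.
- bot.job_done(): hands the job in, once; it reports no verdict.
Trained networks look in the newest picture that a camera, given by its name, has taken for a name from the list of things; names that differ only in an ending like _2 or _b are one class to them, and where a whole thing is asked for, a point or a joint stands for the part that bears it (a point fixed in the world has none). Each returns a list of dicts, best first, with "confidence" (0 to 1); they miss things now and then, are a little off and sometimes report something else, mostly with a low value. They report only what shows in the picture. A call takes as long as a camera call. They do not tell look-alikes from the thing itself.
- cams.spot_in(name, camera): "rect" ([left, top, right, bottom] in pixels, round what is visible of it).
The state is a dict: "time": time; "q": joint angles; "qd": joint speeds; "joint_efforts": joint torques, N m; "ee_pos": TCP position; "tcp_rot": TCP orientation; "wrist_force": force on the tool from outside, world axes, zero at the start; "torque": the same for the moment, N m; "opening": finger opening in m.
Only numpy, scipy, OpenCV 4.12 (cv2) and the standard library are available. Lean on these libraries where they do the work, as an engineer would, in place of code of your own. Each camera call takes 0.05 s, during which the arm holds its last target. There are 200 camera calls.

## Working session

There is one attempt and no reset: what is moved stays moved. The work goes in short steps, Python scripts to look and compute and a tool call to move; the robot and the scene stay as the last step left them, time stands still between calls to the robot, and variables do not carry over. Pictures are saved under pics/ and viewed, about 8 in all and at most 12, crops included, and the job is handed in when it is done.

Besides the shell and the picture viewer there is one more tool, called after "Request:" by a JSON object that holds its "fn" and its "kwargs", one argument or row to a line. apply_moves: Moves the arm, as the interface text tells. Its arguments: {"type":"object","properties":{"commands":{"type":"array"},"newtons":{"type":"number"}},"required":["commands"]}

```bash
mkdir -p pics
cat > h.py <<'E'
import numpy as np,cv2
from workcell import bot,cams
def grab(n):
    o=bot.get_obs(); c=cams.camera(n); c['obs']=o; return c
def world(c):
    K=c['camera_matrix'];d=c['depth'];v,u=np.mgrid[:480,:640]
    P=np.stack([(u-K[0,2])/K[0,0]*d,(v-K[1,2])/K[1,1]*d,d],-1)
    W=(P-c['t'])@c['R']   # R^T (P-t)
    W[d==0]=np.nan
    return W
E
python3 - <<'E'
from h import *
o=bot.get_obs();print(o)
ims=[]
for n in ['scene','side']:
    c=grab(n);np.savez(f'{n}.npz',**{k:c[k] for k in ['frame','depth','camera_matrix','R','t']})
    cv2.imwrite(f'pics/{n}1.png',c['frame'])
    for k in ['guard','cover','control','lever','pad','crown','bearing_mid','oil_can_mid','screwdriver_grip']:
        print(n,k,[(np.round(r['rect']).tolist(),round(r['confidence'],2)) for r in cams.spot_in(k,n)[:4]])
E
```

```text
{'time': 0.0, 'q': array([-6.53738414e+01,  5.01171056e+00,  1.00353122e+01,  9.51002548e+01,
       -6.48260847e-05,  9.00002611e+01]), 'qd': array([-0.00518591,  0.07458925,  0.00761026, -0.02239655, -0.04714095,
       -0.0014661 ]), 'joint_efforts': array([ 2.22217066e-03, -5.20387745e+01,  4.64806902e+01,  1.63781794e-02,
        1.90943103e-05, -1.01377458e-05]), 'ee_pos': array([ 0.22907357, -0.499738  ,  0.20628493]), 'tcp_rot': array([-89.95128354,  89.92334685, 114.67461407]), 'wrist_force': array([ 0.64529525,  0.30740912, -0.85136184]), 'torque': array([-0.01511345,  0.01002695, -0.00614422]), 'opening': 0.08486339524479786}
scene guard [([354.0, 290.0, 488.0, 435.0], 0.66), ([339.0, 150.0, 430.0, 230.0], 0.6), ([84.0, 196.0, 193.0, 310.0], 0.5)]
scene cover [([370.0, 289.0, 480.0, 384.0], 0.97), ([467.0, 196.0, 548.0, 258.0], 0.94), ([329.0, 189.0, 409.0, 270.0], 0.77), ([356.0, 152.0, 415.0, 191.0], 0.71)]
scene control [([85.0, 197.0, 192.0, 312.0], 0.93)]
scene lever [([106.0, 194.0, 164.0, 285.0], 0.69)]
scene pad [([106.0, 196.0, 165.0, 284.0], 0.69)]
scene crown [(
[... 548 characters left out ...]
205.0, 295.0, 277.0], 0.8), ([101.0, 332.0, 228.0, 458.0], 0.75), ([91.0, 211.0, 173.0, 274.0], 0.68), ([341.0, 291.0, 455.0, 397.0], 0.66)]
side control [([325.0, 148.0, 415.0, 227.0], 0.61), ([211.0, 201.0, 338.0, 365.0], 0.26)]
side lever [([331.0, 165.0, 406.0, 173.0], 0.7)]
side pad [([331.0, 162.0, 408.0, 172.0], 0.66)]
side crown [([211.0, 204.0, 293.0, 277.0], 0.82), ([345.0, 293.0, 459.0, 398.0], 0.75), ([90.0, 215.0, 178.0, 278.0], 0.7)]
side bearing_mid [([353.0, 265.0, 381.0, 279.0], 0.69), ([210.0, 200.0, 334.0, 364.0], 0.41)]
side oil_can_mid [([282.0, 191.0, 300.0, 246.0], 0.94), ([262.0, 202.0, 265.0, 204.0], 0.41)]
side screwdriver_grip [([258.0, 203.0, 264.0, 202.0], 0.53)]
```

View pics/scene1.png

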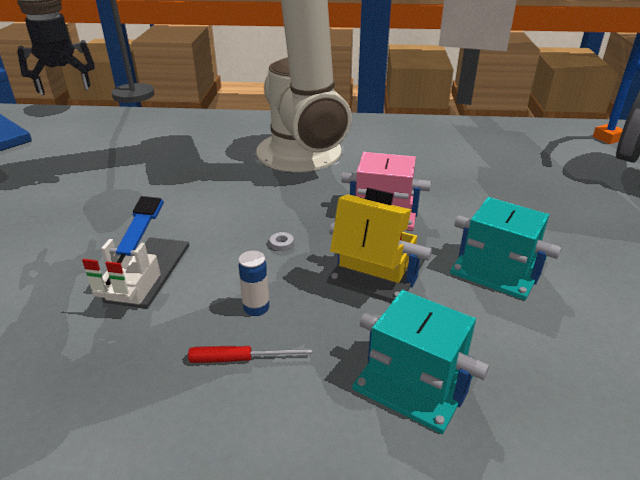

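View pics/side1.png

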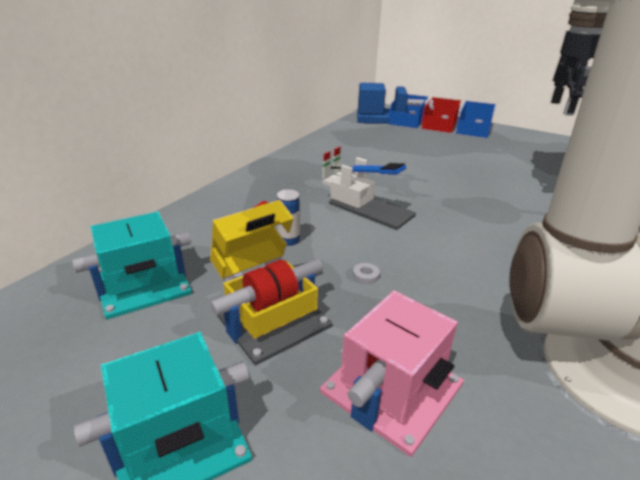

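The scene has one yellow guard, at about (372,240) in scene and (265,270) in side. It is open, with its lip towards the robot. The look-alikes are pink at (387,185) and turquoise at (505,245) and (420,355). The control is at (135,255), pad at (148,205), can (254,283), bearing (282,241), screwdriver (250,354). The yellow one fits the description. Next I'll measure it and crop it to confirm.

```bash
cat > m.py <<'E'
from h import *
C={n:dict(np.load(n+'.npz')) for n in ['scene','side']}
def mask(n,lo,hi,box):
    h=cv2.cvtColor(C[n]['frame'],cv2.COLOR_BGR2HSV);m=cv2.inRange(h,np.array(lo),np.array(hi))
    b=np.zeros_like(m);b[box[1]:box[3],box[0]:box[2]]=1;m=m*b
    return cv2.erode(m,np.ones((3,3)))>0
W={n:world(C[n]) for n in C}
def pts(n,m): p=W[n][m];return p[~np.isnan(p).any(1)]
np.set_printoptions(precision=4,suppress=True)
# crown plane, scene (RANSAC)
p=pts('scene',mask('scene',(20,120,80),(35,255,255),(325,185,432,300)))
rng=np.random.default_rng(0);best=None
for _ in range(500):
    a=p[rng.choice(len(p),3,False)];n=np.cross(a[1]-a[0],a[2]-a[0])
    if np.linalg.norm(n)<1e-5: continue
    n/=np.linalg.norm(n);i=abs((p-a[0])@n)<.003
    if best is None or i.sum()>best.sum():best=i
q=p[best];c=q.mean(0);n=np.linalg.svd(q-c,full_matrices=0)[2][2];n*=np.sign(n[2])
hx=np.array([n[0],n[1],0]);hx/=np.linalg.norm(hx)
ang=np.arctan2(n@hx,n[2]);y=np.cross([0,0,1],hx);e=np.cross(y,n)*-1 # toward free edge
if e[2]<0:e=-e
a=(q-c)@y;b=(q-c)@e
ra=np.percentile(a,[.5,99.5]);rb=np.percentile(b,[.5,99.5])
print('crown',len(p),len(q),'n',n,'yaw',np.degrees(np.arctan2(hx[1],hx[0])),'ang',ang,'ext',np.diff(ra),np.diff(rb))
ctr=c+y*ra.mean()+e*rb.mean()
hinge=ctr-55*e/1000-45*n/1000
print('ctr',ctr,'hinge',hinge,'crownpt',hinge+.085*e+.045*n,'guard',hinge-.055*hx)
s=pts('side',mask('side',(20,120,80),(35,255,255),(205,270,335,340)));s=s[abs(s[:,2]-.0735)<.004]
print('rim side',len(s),s.mean(0),s.min(0),s.max(0))
g=hinge-.055*hx; l=np.c_[(s-g)@hx,(s-g)@y];print('rim in guard',np.percentile(l,[1,99],0))
for nm,box in [('scene',(90,185,175,300)),('side',(320,145,415,200))]:
    l=pts(nm,mask(nm,(100,120,60),(125,255,255),box));l=l[(l[:,2]>.08)&(l[:,2]<.15)]
    c=l.mean(0);d=np.linalg.svd(l-c,full_matrices=0)[2][0];d*=np.sign(d[0])
    print(nm,'lever',len(l),c,d,'yaw',np.degrees(np.arctan2(d[1],d[0])),'slope',np.arcsin(d[2]))
    k=pts(nm,mask(nm,(0,0,0),(180,255,60),box));k=k[(k[:,2]>.115)&(k[:,2]<.145)]
    print(' pad',len(k),k.mean(0) if len(k) else '',k.min(0),k.max(0))
for nm,box in [('bearing',(268,229,296,252)),('can',(239,250,270,318)),('drv',(188,344,315,368))]:
    w=W['scene'][box[1]:box[3],box[0]:box[2]].reshape(-1,3);w=w[w[:,2]>.008];print(nm,np.median(w,0),w.min(0),w.max(0))
w=W['scene'][150:232,338:432].reshape(-1,3);w=w[(w[:,2]>.02)&(w[:,2]<.2)]
pk=pts('scene',mask('scene',(150,40,80),(180,255,255),(335,145,435,235)));print('pink',pk.min(0),pk.max(0))
t=np.vstack([pts('scene',mask('scene',(80,100,60),(96,255,255),(450,190,560,300)))]);print('turq1',t.min(0),t.max(0))
t=np.vstack([pts('scene',mask('scene',(80,100,60),(96,255,255),(350,285,490,440)))]);print('turq2',t.min(0),t.max(0))
cv2.imwrite('pics/crop1.png',np.hstack([cv2.resize(C['scene']['frame'][180:310,310:450],(400,371)),cv2.resize(C['side']['frame'][190:370,190:360],(400,371))]))
E
python3 m.py
```

```text
crown 4742 3353 n [ 0.8716 -0.3463  0.3471] yaw -21.669186028530838 ang 1.216312578247213 ext [0.117] [0.099]
ctr [0.5978 0.1829 0.1436] hinge [0.5763 0.1914 0.0764] crownpt [0.5881 0.1868 0.1717] guard [0.5252 0.2118 0.0764]
rim side 508 [0.4999 0.2335 0.0741] [0.4562 0.1639 0.0695] [0.5872 0.2837 0.0774]
rim in guard [[-0.052  -0.0589]
 [ 0.0459  0.0579]]
scene lever 589 [ 0.5776 -0.2402  0.1112] [ 0.9519 -0.1852 -0.2442] yaw -11.010404288443995 slope -0.24671824674965998
 pad 267 [ 0.5178 -0.2353  0.1321] [ 0.4959 -0.2558  0.1255] [ 0.537  -0.2166  0.1391]
side lever 170 [ 0.5458 -0.2256  0.119 ] [ 0.9544 -0.1697 -0.2456] yaw -10.083134068065695 slope -0.24810919212438357
 pad 24 [ 0.5088 -0.2273  0.1352] [ 0.4987 -0.238   0.1316] [ 0.5199 -0.2178  0.1389]
bearing [0.4517 0.0096 0.0153] [ 0.4195 -0.015   0.008 ] [0.4738 0.0349 0.0192]
can [ 0.6645 -0.0071  0.0788] [ 0.6224 -0.0343  0.008 ] [0.6733 0.0139 0.1191]
drv [ 0.7775 -0.0365  0.0208] [ 0.752  -0.0974  0.008 ] [0.7907 0.1007 0.0295]
pink [0.2387 0.1644 0.0033] [0.3776 0.2972 0.1246]
turq1 [0.4251 0.3552 0.003 ] [0.5928 0.5278 0.124 ]
turq2 [0.7216 0.1687 0.002 ] [0.8903 0.3418 0.1237]
```

View pics/crop1.png

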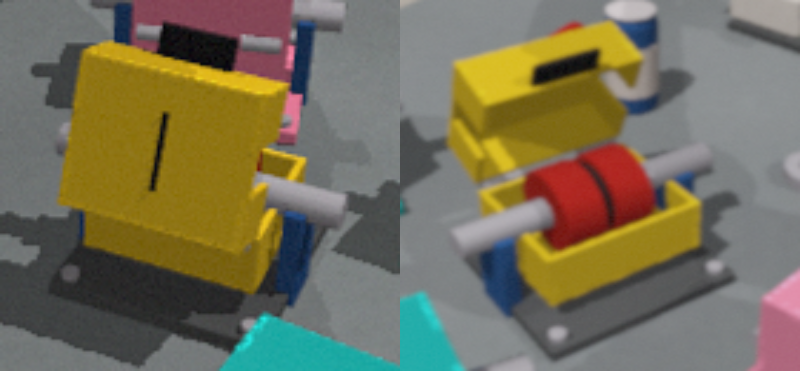

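The crop confirms it: this is the only yellow guard with a dark base, and it is open about 1.22 rad. Its centre is at about (0.525, 0.212), with the hinge side towards yaw -21.7°. Next: rise, shut the fingers and travel to the hinge side.

Request:
{"fn": "apply_moves", "kwargs": {
  "commands": [
    [-0.065, 0, 0, 0, -1],
    [-0.065, 0, 0, 0, -1],
    [-0.065, -0.43, -0.65, 0.81, -1],
    [-0.065, -0.43, -0.65, 0.81, -1],
    [-0.065, -0.43, -0.65, 0.81, -1],
    [-0.065, -0.43, -0.65, 0.81, -1],
    [-0.065, -0.43, -0.65, 0.81, -1],
    [-0.065, -0.43, -0.65, 0.81, -1],
    [-0.065, -0.43, -0.65, 0.81, -1],
    [-0.065, -0.43, -0.65, 0.81, -1],
    [-0.065, -0.43, -0.65, 0.81, -1],
    [-0.065, -0.43, -0.65, 0.81, -1]
  ]
}}

```text
time: 2.2
ee_pos: [0.4619, -0.148, 0.2723]
tcp_rot: [-89.6, 88.4, 71.6]
wrist_force: [0.1, 0.6, 0.6]
opening: -0.0001
```

```bash
cat >> h.py <<'E'
from scipy.spatial.transform import Rotation as Ro
np.set_printoptions(precision=4,suppress=True)
def delta(*targets):
    o=bot.get_obs();R=Ro.from_euler('xyz',o['tcp_rot'],degrees=True).as_matrix()
    print('t',o['time'],'p',o['ee_pos'],'F',o['wrist_force'],'op',o['opening'],'\naxes y,z',R[:,1],R[:,2])
    for t in targets: print(np.array(t),'->',R.T@(np.array(t)-o['ee_pos']))
G=np.array([.5763,.1914,.075]);hx=np.array([.9293,-.3693,0])
def tip(th,d=.085,h=.011,gap=0.):
    e=-np.cos(th)*hx+np.array([0,0,np.sin(th)]);n=np.sin(th)*hx+np.array([0,0,np.cos(th)])
    return G+d*e+(.045+gap)*n+h*hx
E
python3 - <<'E'
from h import *
p=tip(1.216)+.04*hx
delta((p[0],p[1],.27),p,(.64,.166,.27))
E
```

```text
t 2.2 p [ 0.4619 -0.148   0.2723] F [0.0842 0.6013 0.5827] op -5.5335382833916564e-05 
axes y,z [-0.3206 -0.9468 -0.0277] [-0.9472  0.3208  0.0002]
[0.6355 0.1679 0.27  ] -> [ 0.0121 -0.3547 -0.0631]
[0.6355 0.1679 0.1703] -> [ 0.1118 -0.3519 -0.0631]
[0.64  0.166 0.27 ] -> [ 0.0121 -0.3543 -0.068 ]
```

Request:
{"fn": "apply_moves", "kwargs": {
  "commands": [
    [0.01, -0.355, -0.063, 0.05, -1],
    [0.01, -0.355, -0.063, 0.05, -1],
    [0.01, -0.355, -0.063, 0.05, -1],
    [0.01, -0.355, -0.063, 0.05, -1],
    [0.01, -0.355, -0.063, 0.05, -1],
    [0.01, -0.355, -0.063, 0.05, -1],
    [0.01, -0.355, -0.063, 0.05, -1],
    [0.01, -0.355, -0.063, 0.05, -1],
    [0.01, -0.355, -0.063, 0.05, -1],
    [0.01, -0.355, -0.063, 0.05, -1]
  ]
}}

```text
time: 3.2
ee_pos: [0.5229, -0.1407, 0.2726]
tcp_rot: [-87.5, 86.2, 75.4]
wrist_force: [-0.3, 0.1, -0.1]
opening: -0.0
```

Run:
```python
from h import *
p=tip(1.216)
delta(p+.04*hx,p+.01*hx,*[tip(t,gap=-.003) for t in (1.2,1.1,1.0,.9,.8,.7,.6,.5,.4,.3,.2,.1,.0)])
```

```text
t 3.2 p [ 0.5229 -0.1407  0.2726] F [-0.3063  0.1183 -0.1363] op -1.8114412117621123e-05 
axes y,z [-0.2944 -0.9534 -0.0656] [-0.9555  0.2949  0.0029]
[0.6355 0.1679 0.1703] -> [ 0.1235 -0.3206 -0.0169]
[0.6076 0.179  0.1703] -> [ 0.1237 -0.323   0.013 ]
[0.5943 0.1843 0.1694] -> [ 0.1248 -0.3241  0.0273]
[0.5855 0.1878 0.1698] -> [ 0.1245 -0.3248  0.0367]
[0.5767 0.1912 0.1692] -> [ 0.1251 -0.3255  0.0462]
[0.568  0.1947 0.1677] -> [ 0.1267 -0.3262  0.0555]
[0.5595 0.1981 0.1652] -> [ 0.1293 -0.3267  0.0646]
[0.5513 0.2014 0.1619] -> [ 0.1327 -0.3272  0.0734]
[0.5434 0.2045 0.1577] -> [ 0.137  -0.3276  0.0819]
[0.5359 0.2074 0.1526] -> [ 0.1421 -0.3279  0.0898]
[0.529  0.2102 0.1468] -> [ 0.1479 -0.3281  0.0973]
[0.5226 0.2127 0.1402] -> [ 0.1545 -0.3282  0.1041]
[0.5169 0.215  0.133 ] -> [ 0.1617 -0.3282  0.1102]
[0.5118 0.217  0.1253] -> [ 0.1695 -0.3281  0.1156]
[0.5075 0.2187 0.117 ] -> [ 0.1778 -0.328   0.1202]
```

Run:
```python
from h import *
o=bot.get_obs();print(o['q'],o['qd'],o['joint_efforts'],o['tcp_rot'])
```

```text
[-17.2077   5.9831  18.5036 102.6894   3.7614 179.9411] [ 0.3016  3.7992  4.1224  0.4548 -0.0138 -0.0903] [ -0.0645 -52.1616  44.7578   0.0006   0.212    0.    ] [-87.4857  86.2348  75.3598]
```

Joint 6 hit its 180° limit, which left a tilt of about 4°. That is harmless, but I'll turn the tool half a turn the other way.

Request:
{"fn": "apply_moves", "kwargs": {
  "commands": [
    [0, 0, 0, -0.15, -1],
    [0, 0, 0, -0.3, -1],
    [0, 0, 0, -0.45, -1],
    [0, 0, 0, -0.6, -1],
    [0.0, 0, 0, -0.75, -1],
    [0.024, -0.327, -0.017, -0.9, -1],
    [0.024, -0.327, -0.017, -1.05, -1],
    [0.024, -0.327, -0.017, -1.2, -1],
    [0.024, -0.327, -0.017, -1.35, -1],
    [0.024, -0.327, -0.017, -1.5, -1],
    [0.024, -0.327, -0.017, -1.65, -1],
    [0.024, -0.327, -0.017, -1.8, -1]
  ]
}}

```text
time: 4.4
ee_pos: [0.6363, 0.1712, 0.2692]
tcp_rot: [169.6, 86.2, 76.1]
wrist_force: [0.8, -0.3, -0.2]
opening: -0.0001
```

Run:
```python
from h import *
o=bot.get_obs();print(o['q'],o['tcp_rot'])
p=tip(1.216)+.04*hx
delta((p[0],p[1],.27))
```

```text
[ 13.4856  21.4768  36.713  103.4978   3.3497 107.0788] [169.629   86.2265  76.0868]
t 4.4 p [0.6363 0.1712 0.2692] F [ 0.7728 -0.2505 -0.1812] op -6.405790532747247e-05 
axes y,z [ 0.998  -0.0622  0.0118] [-0.0613 -0.996  -0.0647]
[0.6355 0.1679 0.27  ] -> [-0.001  -0.0006  0.0033]
```

Request:
{"fn": "apply_moves", "kwargs": {
  "commands": [
    [0, 0, 0, -0.15, -1],
    [0, 0, 0, -0.3, -1],
    [0, 0, 0, -0.45, -1],
    [0, 0, 0, -0.6, -1],
    [0, 0, 0, -0.75, -1],
    [0, 0, 0, -0.9, -1],
    [0, 0, 0, -1.05, -1],
    [0, 0, 0, -1.2, -1],
    [0, 0, 0, -1.25, -1],
    [0, 0, 0, -1.25, -1]
  ]
}}

```text
time: 5.4
ee_pos: [0.6363, 0.1712, 0.2692]
tcp_rot: [98.0, 86.2, 76.2]
wrist_force: [0.3, 0.0, 0.0]
opening: -0.0003
```

Run:
```python
from h import *
p=tip(1.216)
delta(p+.04*hx,p+.01*hx,*[tip(t,gap=-.003) for t in (1.2,1.1,1.0,.9,.8,.7,.6,.5,.4,.3,.2,.1,.0)])
c=grab('wrist');cv2.imwrite('pics/w1.png',c['frame'])
```

```text
t 5.4 p [0.6363 0.1712 0.2692] F [0.3427 0.0283 0.0239] op -0.00028142020605817676 
axes y,z [0.3721 0.9259 0.0651] [ 0.928  -0.3724 -0.0092]
[0.6355 0.1679 0.1703] -> [ 0.0984 -0.0098  0.0014]
[0.6076 0.179  0.1703] -> [ 0.0987 -0.0099 -0.0286]
[0.5943 0.1843 0.1694] -> [ 0.0997 -0.01   -0.0429]
[0.5855 0.1878 0.1698] -> [ 0.0995 -0.0101 -0.0524]
[0.5767 0.1912 0.1692] -> [ 0.1001 -0.0101 -0.0618]
[0.568  0.1947 0.1677] -> [ 0.1017 -0.0103 -0.0712]
[0.5595 0.1981 0.1652] -> [ 0.1043 -0.0105 -0.0803]
[0.5513 0.2014 0.1619] -> [ 0.1077 -0.0107 -0.0891]
[0.5434 0.2045 0.1577] -> [ 0.112  -0.011  -0.0976]
[0.5359 0.2074 0.1526] -> [ 0.1171 -0.0114 -0.1056]
[0.529  0.2102 0.1468] -> [ 0.123  -0.0118 -0.113 ]
[0.5226 0.2127 0.1402] -> [ 0.1296 -0.0122 -0.1198]
[0.5169 0.215  0.133 ] -> [ 0.1368 -0.0127 -0.1259]
[0.5118 0.217  0.1253] -> [ 0.1446 -0.0133 -0.1312]
[0.5075 0.2187 0.117 ] -> [ 0.1529 -0.0138 -0.1358]
```

View pics/w1.png

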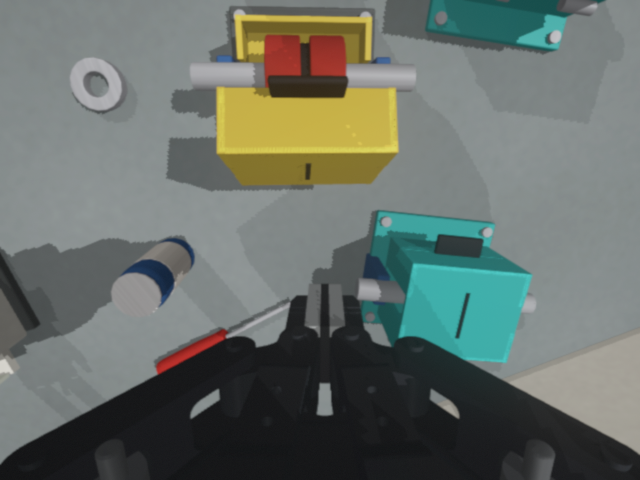

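The wrist view shows the fingertips at (325,290), squarely behind the yellow crown at (307,165), with clear space to descend. Descend, then push along the arc.

Request:
{"fn": "apply_moves", "kwargs": {
  "commands": [
    [0.05, -0.01, 0, 0, -1],
    [0.098, -0.01, 0, 0, -1],
    [0.098, -0.01, 0, 0, -1],
    [0.099, -0.01, -0.028, 0, -1],
    [0.1, -0.01, -0.043, 0, -1],
    [0.1, -0.01, -0.052, 0, -1],
    [0.1, -0.01, -0.062, 0, -1],
    [0.102, -0.01, -0.071, 0, -1],
    [0.104, -0.01, -0.08, 0, -1],
    [0.108, -0.011, -0.089, 0, -1],
    [0.112, -0.011, -0.098, 0, -1],
    [0.112, -0.011, -0.098, 0, -1]
  ]
}}

```text
time: 6.65
ee_pos: [0.542, 0.2052, 0.1573]
tcp_rot: [98.6, 86.2, 76.6]
wrist_force: [0.4, -0.3, 0.9]
opening: -0.0003
```

Run:
```python
from h import *
delta(*[tip(t,gap=-.003) for t in (.6,.5,.4,.3,.2,.1,.0)])
o=bot.get_obs();p=o['ee_pos']-G;print((p@hx),p[2])
```

```text
t 6.65 p [0.542  0.2052 0.1573] F [ 0.4044 -0.2681  0.8675] op -0.0002548922147974699 
axes y,z [0.3738 0.9252 0.0648] [ 0.9274 -0.374  -0.0098]
[0.5434 0.2045 0.1577] -> [-0.0004 -0.0001  0.0015]
[0.5359 0.2074 0.1526] -> [ 0.0047 -0.0005 -0.0064]
[0.529  0.2102 0.1468] -> [ 0.0106 -0.0009 -0.0138]
[0.5226 0.2127 0.1402] -> [ 0.0172 -0.0014 -0.0206]
[0.5169 0.215  0.133 ] -> [ 0.0245 -0.0019 -0.0267]
[0.5118 0.217  0.1253] -> [ 0.0323 -0.0024 -0.0321]
[0.5075 0.2187 0.117 ] -> [ 0.0406 -0.003  -0.0366]
-0.036981845820175156 0.08231437368493243
```

Request:
{"fn": "apply_moves", "kwargs": {
  "commands": [
    [0.005, 0, -0.006, 0, -1],
    [0.011, -0.001, -0.014, 0, -1],
    [0.017, -0.001, -0.021, 0, -1],
    [0.024, -0.002, -0.027, 0, -1],
    [0.032, -0.002, -0.032, 0, -1],
    [0.037, -0.003, -0.035, 0, -1],
    [0.037, -0.003, -0.035, 0, -1]
  ]
}}

```text
time: 7.35
ee_pos: [0.501, 0.2224, 0.1284]
tcp_rot: [106.4, 85.6, 84.7]
wrist_force: [-63.0, 10.2, 70.9]
opening: 0.0001
```

Run:
```python
from h import *
delta()
c=grab('side');cv2.imwrite('pics/s2.png',cv2.resize(c['frame'][180:380,170:370],(600,600)))
```

```text
t 7.35 p [0.501  0.2224 0.1284] F [-63.0482  10.2018  70.8522] op 9.586126835977636e-05 
axes y,z [0.3696 0.9263 0.073 ] [ 0.9292 -0.369  -0.0214]
```

View pics/s2.png

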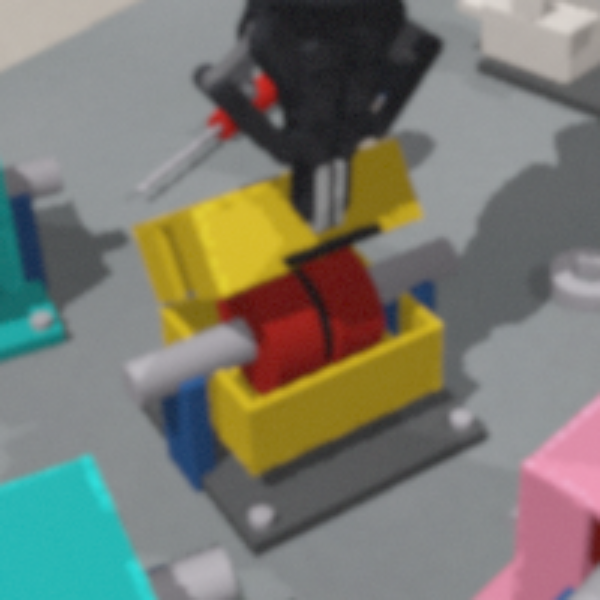

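The result is off: the fingers look to be in front of the free edge, near the lip, with a force of about 95 N. I'll check the lid's actual pose before moving on.

```bash
cat > lid.py <<'E'
from h import *
import sys
tag=sys.argv[1]
y=np.cross([0,0,1],hx);ims=[]
img=np.full((480,600,3),255,np.uint8)
for n in ['side','scene']:
    c=grab(n);W=world(c);h=cv2.cvtColor(c['frame'],cv2.COLOR_BGR2HSV)
    if n=='scene': cv2.imwrite(f'pics/{tag}_scene.png',cv2.resize(c['frame'][150:330,300:460],(640,720)))
    D=W-G;a=D@hx;b=D@y;z=W[...,2]
    ok=(abs(a+.05)<.12)&(abs(b)<.062)&(z>.01)&(z<.24)
    yl=cv2.inRange(h,(20,120,60),(35,255,255))>0
    for v,u in zip(*np.nonzero(ok)):
        col=(0,180,220) if yl[v,u] else tuple(int(k) for k in c['frame'][v,u])
        cv2.circle(img,(int(300+(a[v,u]+.05)*2000),int(470-z[v,u]*2000)),1 if n=='side' else 2,col,-1)
o=bot.get_obs();p=o['ee_pos'];q=(p-G)@hx
cv2.circle(img,(int(300+(q+.05)*2000),int(470-p[2]*2000)),6,(255,0,255),2)
cv2.circle(img,(400,320),5,(255,0,0),2)
cv2.imwrite(f'pics/{tag}_prof.png',np.hstack([img]))
delta()
E
python3 lid.py a
python3 -c "
import cv2,numpy as np
a=cv2.imread('pics/a_prof.png');b=cv2.resize(cv2.imread('pics/a_scene.png'),(427,480))
cv2.imwrite('pics/a.png',cv2.resize(np.hstack([a,b]),(800,374)))"
```

```text
t 7.5 p [0.501  0.2224 0.1284] F [-63.2449  10.2832  70.4919] op 7.932724001439635e-05 
axes y,z [0.3695 0.9264 0.0726] [ 0.9292 -0.3689 -0.0218]
```

View pics/a.png

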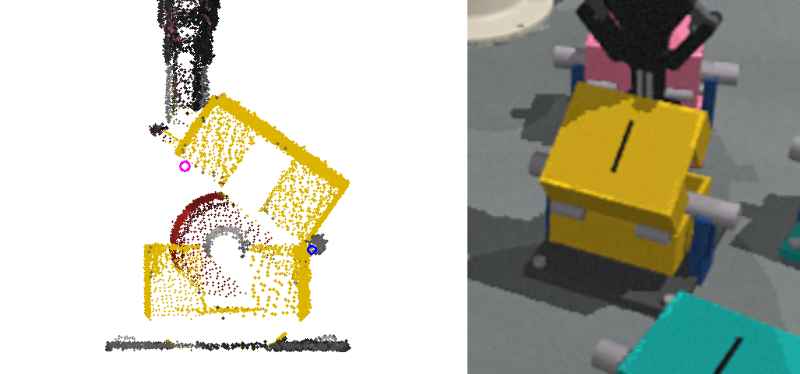

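The profile shows the lid at about 0.6 rad. The finger slipped over the free edge and wedged between the end wall and the lip. I'll lift straight out, re-measure, and push again farther in from the edge.

Request:
{"fn": "apply_moves", "kwargs": {
  "commands": [
    [-0.01, 0, 0, 0, -1],
    [-0.03, 0, 0, 0, -1],
    [-0.07, 0, 0, 0, -1],
    [-0.09, 0, 0, 0, -1],
    [-0.09, 0, 0, 0, -1]
  ]
}}

```text
time: 8.0
ee_pos: [0.501, 0.216, 0.2208]
tcp_rot: [104.3, 85.5, 82.6]
wrist_force: [-0.4, 0.4, -0.4]
opening: 0.0
```

```bash
cat > ang.py <<'E'
from h import *
def crown():
    c=grab('scene');W=world(c);h=cv2.cvtColor(c['frame'],cv2.COLOR_BGR2HSV)
    m=cv2.erode(cv2.inRange(h,(20,120,80),(35,255,255)),np.ones((3,3)))>0
    m[:180]=0;m[320:]=0;m[:,:320]=0;m[:,440:]=0
    p=W[m];p=p[~np.isnan(p).any(1)]
    y=np.cross([0,0,1],hx);D=p-G;a=D@hx;z=D[:,2]
    best=(0,)
    for th in np.arange(-.1,1.7,.004):   # plane n = .045 at angle th, e in 5..105mm
        n=a*np.sin(th)+z*np.cos(th);e=-a*np.cos(th)+z*np.sin(th)
        k=((abs(n-.0455)<.0025)&(e>0)&(e<.11)).sum()
        if k>best[0]:
            i=(abs(n-.0455)<.0025)&(e>0)&(e<.11);best=(k,th,np.percentile(e[i],[1,99]),np.median(n[i]))
    print('theta',best)
if __name__=='__main__': crown();delta()
E
python3 ang.py
python3 - <<'E'
from h import *
delta(*[tip(t,d=.07,gap=g) for t,g in ((.65,.04),(.65,.01),(.6,0),(.5,-.002),(.4,-.002),(.3,-.002),(.2,-.002),(.1,-.002),(.0,-.001))])
E
```

```text
theta (np.int64(2792), np.float64(0.6080000000000007), array([0.0057, 0.1013]), np.float64(0.045627045559775495))
t 8.05 p [0.5006 0.2159 0.2187] F [ 0.0541 -0.5784 -0.8473] op -0.00020969378694682511 
axes y,z [0.3695 0.9263 0.0737] [ 0.9292 -0.369  -0.0209]
t 8.05 p [0.5006 0.2159 0.2187] F [ 0.0541 -0.5784 -0.8473] op -0.00020969378694682511 
axes y,z [0.3695 0.9263 0.0737] [ 0.9292 -0.369  -0.0209]
[0.5825 0.1889 0.185 ] -> [0.0322 0.0028 0.0868]
[0.5657 0.1956 0.1611] -> [0.0564 0.0011 0.0691]
[0.5564 0.1993 0.1517] -> [0.0661 0.0003 0.0594]
[0.5486 0.2024 0.1463] -> [ 0.0716 -0.0001  0.0511]
[0.5422 0.205  0.1419] -> [ 0.0762 -0.0004  0.0442]
[0.5362 0.2073 0.1368] -> [ 0.0814 -0.0008  0.0379]
[0.5307 0.2095 0.131 ] -> [ 0.0872 -0.0012  0.0321]
[0.5258 0.2115 0.1248] -> [ 0.0936 -0.0017  0.027 ]
[0.5215 0.2132 0.119 ] -> [ 0.0994 -0.0021  0.0225]
```

Request:
{"fn": "apply_moves", "kwargs": {
  "commands": [
    [0, 0, 0.05, 0, -1],
    [0, 0, 0.085, 0, -1],
    [0.03, 0, 0.087, 0, -1],
    [0.056, 0, 0.069, 0, -1],
    [0.066, 0, 0.06, 0, -1],
    [0.069, 0, 0.055, 0, -1],
    [0.072, 0, 0.051, 0, -1],
    [0.072, 0, 0.051, 0, -1]
  ]
}}

```text
time: 8.85
ee_pos: [0.5482, 0.2027, 0.1458]
tcp_rot: [105.9, 85.6, 84.2]
wrist_force: [0.3, 0.4, -0.3]
opening: 0.0001
```

```bash
python3 ang.py
python3 - <<'E'
from h import *
delta(*[tip(t,d=.07,gap=g) for t,g in ((.5,-.002),(.4,-.002),(.3,-.002),(.2,-.002),(.1,-.002),(.0,-.001))])
E
```

```text
theta (np.int64(2653), np.float64(0.6080000000000007), array([0.0055, 0.1011]), np.float64(0.04560260694797823))
t 8.9 p [0.5487 0.2027 0.1463] F [0.6055 0.2974 0.1927] op 7.760870077249753e-05 
axes y,z [0.3692 0.9264 0.0742] [ 0.9293 -0.3687 -0.0204]
t 8.9 p [0.5487 0.2027 0.1463] F [0.6055 0.2974 0.1927] op 7.760870077249753e-05 
axes y,z [0.3692 0.9264 0.0742] [ 0.9293 -0.3687 -0.0204]
[0.5486 0.2024 0.1463] -> [-0.     -0.0003  0.    ]
[0.5422 0.205  0.1419] -> [ 0.0045 -0.0006 -0.0068]
[0.5362 0.2073 0.1368] -> [ 0.0097 -0.001  -0.0131]
[0.5307 0.2095 0.131 ] -> [ 0.0156 -0.0014 -0.0189]
[0.5258 0.2115 0.1248] -> [ 0.0219 -0.0019 -0.0241]
[0.5215 0.2132 0.119 ] -> [ 0.0278 -0.0023 -0.0286]
```

Run:
```python
from h import *
a=grab('scene')['frame'][150:290,310:450];b=grab('side')['frame'][190:330,200:340]
cv2.imwrite('pics/c.png',np.hstack([cv2.resize(x,(400,400),interpolation=cv2.INTER_CUBIC) for x in (a,b)]))
```

View pics/c.png

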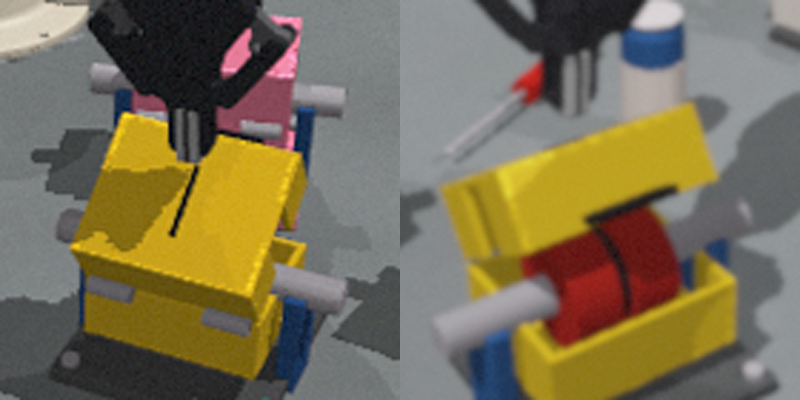

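Run:
```python
from h import *
o=bot.get_obs();p=o['ee_pos'];R=Ro.from_euler('xyz',o['tcp_rot'],degrees=True).as_matrix()
for n,(ox,oy,) in {'scene':(310,150),'side':(200,190)}.items():
    c=dict(np.load(n+'.npz'))
    for b in (0,.01,.02,.03):
        X=c['R']@(p-b*R[:,0])+c['t'];u=c['camera_matrix']@X;u=u[:2]/u[2];print(n,b,u,'crop',(u-[ox,oy])*400/140)
print(o['tcp_rot'],o['q'],o['ee_pos'])
```

```text
scene 0 [377.3219 216.2169] crop [192.3483 189.1911]
scene 0.01 [377.2224 211.493 ] crop [192.0641 175.6943]
scene 0.02 [377.1218 206.7138] crop [191.7766 162.0394]
scene 0.03 [377.02   201.8784] crop [191.4856 148.2239]
side 0 [258.4684 242.3265] crop [167.0527 149.5042]
side 0.01 [258.4868 236.8246] crop [167.105  133.7845]
side 0.02 [258.5053 231.2448] crop [167.158  117.8422]
side 0.03 [258.5241 225.5855] crop [167.2118 101.6727]
[105.0914  85.5825  83.3852] [18.1288  6.9137  5.3626 86.5968  4.0112 39.8999] [0.549  0.2025 0.1465]
```

Both cameras show the real fingertips about 20 mm short of the reported TCP, which explains the slip. I'll allow for that with a 20 mm lower target and continue in small steps.

```bash
cat >> h.py <<'E'
def tip2(th,d=.075,gap=0): return tip(th,d,.011,gap)-np.array([0,0,.02])
E
python3 - <<'E'
from h import *
delta(*[tip2(t,gap=g) for t,g in ((.61,.006),(.6,0),(.5,-.001),(.4,-.001),(.3,-.001),(.2,-.001),(.1,-.001),(.0,-.001))])
E
```

```text
t 9.0 p [0.549  0.2025 0.1465] F [ 0.5959  0.3291 -0.7033] op 0.00014557025842496164 
axes y,z [0.3695 0.9262 0.0744] [ 0.9292 -0.3691 -0.0201]
[0.5565 0.1993 0.1398] -> [ 0.0065 -0.0008  0.0083]
[0.5526 0.2008 0.1345] -> [ 0.0119 -0.0012  0.0042]
[0.545  0.2039 0.1296] -> [ 0.0169 -0.0015 -0.0039]
[0.5382 0.2065 0.1247] -> [ 0.0219 -0.0019 -0.0111]
[0.532  0.209  0.1192] -> [ 0.0275 -0.0023 -0.0176]
[0.5263 0.2113 0.113 ] -> [ 0.0338 -0.0028 -0.0236]
[0.5213 0.2133 0.1063] -> [ 0.0407 -0.0033 -0.029 ]
[0.5168 0.215  0.099 ] -> [ 0.048  -0.0038 -0.0336]
```

Request:
{"fn": "apply_moves", "kwargs": {
  "commands": [
    [0.003, 0, 0.008, 0, -1],
    [0.006, 0, 0.008, 0, -1],
    [0.012, -0.001, 0.004, 0, -1],
    [0.017, -0.001, -0.004, 0, -1],
    [0.022, -0.002, -0.011, 0, -1],
    [0.022, -0.002, -0.011, 0, -1]
  ]
}}

```text
time: 9.6
ee_pos: [0.5369, 0.2068, 0.1241]
tcp_rot: [105.8, 85.6, 84.1]
wrist_force: [0.4, -0.4, 1.2]
opening: 0.0001
```

```bash
python3 ang.py
python3 - <<'E'
from h import *
delta(*[tip2(t,gap=g) for t,g in ((.4,0),(.3,-.001),(.2,-.001),(.1,-.001),(.0,-.001))])
E
```

```text
theta (np.int64(2344), np.float64(0.4400000000000005), array([0.0052, 0.1007]), np.float64(0.045530594944728095))
t 9.65 p [0.5373 0.2067 0.1244] F [ 0.318   0.1457 -0.1319] op 7.744974963202807e-05 
axes y,z [0.3688 0.9265 0.0742] [ 0.9295 -0.3683 -0.0207]
t 9.65 p [0.5373 0.2067 0.1244] F [ 0.318   0.1457 -0.1319] op 7.744974963202807e-05 
axes y,z [0.3688 0.9265 0.0742] [ 0.9295 -0.3683 -0.0207]
[0.5386 0.2064 0.1257] -> [-0.0012  0.0002  0.0013]
[0.532  0.209  0.1192] -> [ 0.0054 -0.0003 -0.0057]
[0.5263 0.2113 0.113 ] -> [ 0.0116 -0.0007 -0.0116]
[0.5213 0.2133 0.1063] -> [ 0.0185 -0.0012 -0.017 ]
[0.5168 0.215  0.099 ] -> [ 0.0258 -0.0018 -0.0216]
```

The lid now follows (0.44 rad for a command of 0.40).

Request:
{"fn": "apply_moves", "kwargs": {
  "commands": [
    [0.005, 0, -0.006, 0, -1],
    [0.012, -0.001, -0.012, 0, -1],
    [0.018, -0.001, -0.017, 0, -1],
    [0.024, -0.002, -0.021, 0, -1],
    [0.026, -0.002, -0.021, 0, -1],
    [0.026, -0.002, -0.021, 0, -1]
  ]
}}

```text
time: 10.25
ee_pos: [0.517, 0.2145, 0.0981]
tcp_rot: [106.0, 85.6, 84.3]
wrist_force: [1.0, 0.5, 0.4]
opening: -0.0001
```

```bash
python3 ang.py
```

```text
theta (np.int64(1621), np.float64(0.03200000000000011), array([0.004 , 0.0984]), np.float64(0.04551477445332609))
t 10.3 p [0.5173 0.2145 0.0984] F [ 0.0875 -0.6043  0.3729] op -8.967211727070869e-05 
axes y,z [0.3688 0.9266 0.0736] [ 0.9295 -0.3683 -0.0207]
```

Request:
{"fn": "apply_moves", "kwargs": {
  "commands": [
    [0.001, 0, 0, 0, -1],
    [0.002, 0, 0, 0, -1],
    [0.003, 0, 0, 0, -1],
    [0.003, 0, 0, 0, -1]
  ]
}}

```text
time: 10.7
ee_pos: [0.5174, 0.2147, 0.0961]
tcp_rot: [105.4, 85.6, 83.7]
wrist_force: [-4.5, -0.9, 7.5]
opening: 0.0002
```

```bash
python3 ang.py
```

```text
theta (np.int64(1569), np.float64(0.00800000000000009), array([0.0036, 0.098 ]), np.float64(0.04550175546803786))
t 10.75 p [0.5174 0.2147 0.0961] F [-3.884   0.2612  6.8132] op 0.00017432044320656202 
axes y,z [0.3689 0.9265 0.0741] [ 0.9294 -0.3684 -0.0203]
```

Request:
{"fn": "apply_moves", "kwargs": {
  "commands": [
    [0.002, 0, 0, 0, -1],
    [0.003, 0, 0, 0, -1],
    [0.003, 0, 0, 0, -1]
  ]
}}

```text
time: 11.05
ee_pos: [0.5175, 0.2148, 0.0959]
tcp_rot: [104.0, 85.5, 82.3]
wrist_force: [-10.6, -3.3, 21.9]
opening: -0.0001
```

```bash
python3 ang.py
```

```text
theta (np.int64(1579), np.float64(0.004000000000000087), array([0.0033, 0.0981]), np.float64(0.04564379904087436))
t 11.1 p [0.5175 0.2148 0.0959] F [-10.3578  -4.1681  21.8988] op 0.0002205946676534549 
axes y,z [0.369  0.9264 0.0755] [ 0.9294 -0.3687 -0.0188]
```

Stop reached: the push rose from 7 to 22 N with no further motion and θ≈0.004, so the lid is flush. Retreat upwards, then move over the pad.

Request:
{"fn": "apply_moves", "kwargs": {
  "commands": [
    [-0.02, 0.001, 0, 0, -1],
    [-0.07, 0.005, 0, 0, -1],
    [-0.12, 0.01, 0, 0, -1],
    [-0.154, 0.012, -0.003, 0, -1],
    [-0.188, -0.404, 0.16, 0, -1],
    [-0.188, -0.404, 0.16, 0, -1],
    [-0.188, -0.404, 0.16, 0, -1],
    [-0.188, -0.404, 0.16, 0, -1],
    [-0.188, -0.404, 0.16, 0, -1],
    [-0.188, -0.404, 0.16, 0, -1],
    [-0.188, -0.404, 0.16, 0, -1],
    [-0.188, -0.404, 0.16, 0, -1]
  ]
}}

```text
time: 12.3
ee_pos: [0.5151, -0.1873, 0.2498]
tcp_rot: [103.6, 85.6, 81.9]
wrist_force: [0.9, -0.2, -0.3]
opening: 0.0001
```

```bash
python3 ang.py
python3 - <<'E'
from h import *
delta((.515,-.233,.25),(.515,-.233,.13),(.515,-.233,.11),(.513,-.233,.095),(.513,-.233,.081))
E
```

```text
theta (np.int64(1753), np.float64(0.004000000000000087), array([0.0039, 0.0987]), np.float64(0.04570716363844887))
t 12.35 p [ 0.5147 -0.1935  0.2486] F [-2.6914 -2.5058 -0.9716] op -0.00016156890764760156 
axes y,z [0.3729 0.925  0.0726] [ 0.9278 -0.3726 -0.0186]
t 12.35 p [ 0.5147 -0.1935  0.2486] F [-2.6914 -2.5058 -0.9716] op -0.00016156890764760156 
axes y,z [0.3729 0.925  0.0726] [ 0.9278 -0.3726 -0.0186]
[ 0.515 -0.233  0.25 ] -> [-0.0043 -0.0364  0.015 ]
[ 0.515 -0.233  0.13 ] -> [ 0.1153 -0.0451  0.0172]
[ 0.515 -0.233  0.11 ] -> [ 0.1353 -0.0465  0.0176]
[ 0.513 -0.233  0.095] -> [ 0.1502 -0.0484  0.016 ]
[ 0.513 -0.233  0.081] -> [ 0.1642 -0.0494  0.0163]
```

Lid stays at 0.004 rad. Move over the pad and go down to just above contact (tip = ee + 24 mm, so ee z ≈ 0.12).

Request:
{"fn": "apply_moves", "kwargs": {
  "commands": [
    [-0.004, -0.036, 0.015, 0, -1],
    [-0.004, -0.036, 0.015, 0, -1],
    [0.04, -0.04, 0.016, 0, -1],
    [0.09, -0.044, 0.017, 0, -1],
    [0.125, -0.046, 0.017, 0, -1],
    [0.125, -0.046, 0.017, 0, -1],
    [0.125, -0.046, 0.017, 0, -1]
  ]
}}

```text
time: 13.05
ee_pos: [0.5146, -0.2328, 0.1212]
tcp_rot: [104.5, 85.7, 82.6]
wrist_force: [0.9, -0.5, 0.4]
opening: 0.0
```

```bash
cat > lev.py <<'E'
from h import *
import sys
c=grab('scene');W=world(c);h=cv2.cvtColor(c['frame'],cv2.COLOR_BGR2HSV)
m=cv2.inRange(h,(100,120,60),(125,255,255))>0
b=np.zeros_like(m);b[185:300,90:175]=1
l=W[m&b];l=l[(l[:,2]>.08)&(l[:,2]<.15)]
d=np.linalg.svd(l-np.median(l,0),full_matrices=0)[2][0];d*=np.sign(d[0])
print('lever',len(l),'angle',.25-np.arcsin(-d[2]),'(cal .247)')
delta()
s=grab('side')['frame']
if len(sys.argv)>1: cv2.imwrite('pics/%s.png'%sys.argv[1],np.hstack([cv2.resize(x,(400,400),interpolation=cv2.INTER_CUBIC) for x in (c['frame'][170:310,70:210],s[120:240,310:430])]))
E
python3 lev.py l1
```

```text
lever 802 angle 0.002749624967537806 (cal .247)
t 13.1 p [ 0.5154 -0.2332  0.1226] F [0.0461 0.2716 0.8045] op 0.00034882284829658086 
axes y,z [0.3726 0.9252 0.0723] [ 0.9279 -0.3724 -0.0162]
```

View pics/l1.png

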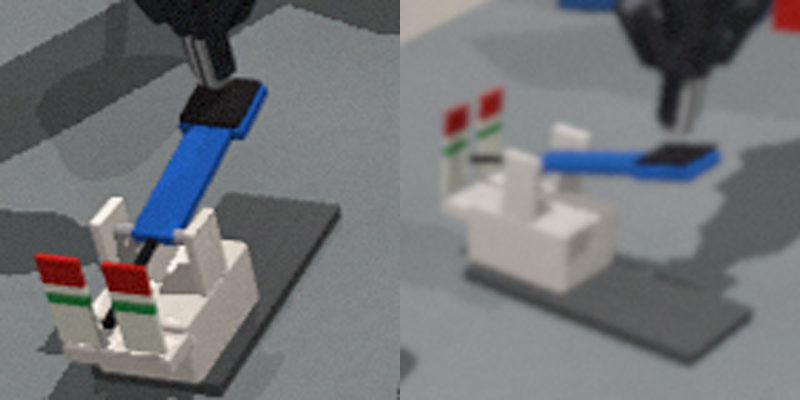

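The fingers hover just above the pad at (215,85) against pad (222,105). Pointer is in the lower white band and the lever reads 0. Descending in steps.

Request:
{"fn": "apply_moves", "kwargs": {
  "commands": [
    [0.005, 0, 0, 0, -1],
    [0.01, -0.001, 0, 0, -1],
    [0.015, -0.001, 0, 0, -1],
    [0.02, -0.001, -0.001, 0, -1],
    [0.024, -0.002, -0.001, 0, -1],
    [0.024, -0.002, -0.001, 0, -1]
  ]
}}

```text
time: 13.75
ee_pos: [0.5141, -0.233, 0.0986]
tcp_rot: [102.2, 85.7, 80.3]
wrist_force: [-0.4, 0.8, 3.7]
opening: -0.0001
```

```bash
python3 lev.py
```

```text
lever 745 angle 0.10171642061656067 (cal .247)
t 13.8 p [ 0.5142 -0.233   0.0989] F [-1.1094  1.1889  3.2883] op 0.0003161092582728116 
axes y,z [0.3725 0.9252 0.0725] [ 0.9279 -0.3724 -0.0153]
```

Request:
{"fn": "apply_moves", "kwargs": {
  "commands": [
    [0.004, 0, 0, 0, -1],
    [0.008, 0, -0.001, 0, -1],
    [0.012, -0.001, -0.002, 0, -1],
    [0.014, -0.001, -0.002, 0, -1],
    [0.014, -0.001, -0.002, 0, -1]
  ]
}}

```text
time: 14.35
ee_pos: [0.5127, -0.2326, 0.0852]
tcp_rot: [100.9, 85.8, 79.0]
wrist_force: [1.2, -2.4, 4.3]
opening: -0.0
```

```bash
python3 lev.py
```

```text
lever 680 angle 0.2184806313055807 (cal .247)
t 14.4 p [ 0.5126 -0.2326  0.0853] F [ 0.5503 -2.4678  4.8915] op -0.00023045681203214325 
axes y,z [0.3725 0.9252 0.0722] [ 0.9279 -0.3725 -0.0139]
```

Request:
{"fn": "apply_moves", "kwargs": {
  "commands": [
    [0.002, 0, 0, 0, -1],
    [0.004, 0, 0, 0, -1],
    [0.004, 0, 0, 0, -1],
    [0.004, 0, 0, 0, -1],
    [0.004, 0, 0, 0, -1],
    [0.004, 0, 0, 0, -1],
    [0.004, 0, 0, 0, -1],
    [0.004, 0, 0, 0, -1],
    [0.004, 0, 0, 0, -1]
  ]
}}

```text
time: 15.35
ee_pos: [0.5123, -0.2325, 0.0816]
tcp_rot: [101.2, 85.8, 79.3]
wrist_force: [-3.7, -1.5, 7.0]
opening: 0.0
```

```bash
python3 lev.py l2; python3 ang.py
python3 - <<'E'
from h import *
c=grab('scene');W=world(c)
for nm,box in [('bearing',(268,229,296,252)),('can',(239,250,270,318)),('drv',(188,344,315,368))]:
    w=W[box[1]:box[3],box[0]:box[2]].reshape(-1,3);w=w[w[:,2]>.008];print(nm,np.median(w,0))
E
```

```text
lever 658 angle 0.25073310416634864 (cal .247)
t 15.4 p [ 0.5124 -0.2325  0.0817] F [-3.5178 -1.7824  6.1316] op 0.00010128623130151464 
axes y,z [0.3728 0.9251 0.0715] [ 0.9278 -0.3728 -0.0141]
theta (np.int64(1769), np.float64(0.004000000000000087), array([0.0036, 0.0982]), np.float64(0.045698849222167416))
t 15.5 p [ 0.5124 -0.2325  0.0817] F [-2.5666 -2.4306  7.6379] op -4.1433266870459e-05 
axes y,z [0.3728 0.9251 0.0714] [ 0.9278 -0.3728 -0.0141]
bearing [0.4506 0.0105 0.0154]
can [ 0.6643 -0.0072  0.0785]
drv [ 0.7774 -0.0359  0.0205]
```

View pics/l2.png

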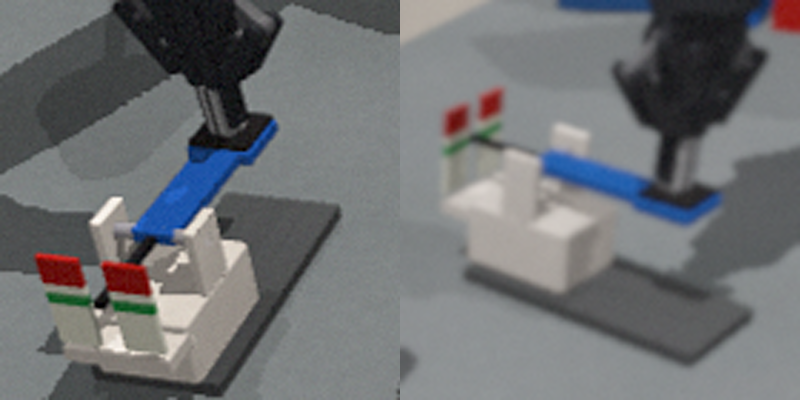

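The lever is level at about 0.25 rad with the pointer at the green band: scene (98,300) and side (472,138). The fingers rest on the pad with about 7 N, the lid is shut and the bystanders are unmoved. Handing in.

```bash
python3 -c "
from workcell import bot
print(bot.job_done())"
```

```text
the job is handed in; nothing more can be done
None
```

The yellow guard half is shut flush, and the blue lever is held level in the green band by the fingers. I handed the job in at about 15.5 s; it reports no verdict.

**Last checks:**
- **Cover:** it reads about 0.004 rad. At the stop the push rose from 7 to 22 N with no further motion.
- **Lever:** it reads about 0.25 rad, with the pointer at the green band in both pictures. The fingers push down on the pad with 6–8 N.
- **Bystanders:** the bearing, can and screwdriver moved 1 mm or less, which is within measuring noise.

**What went wrong on the way:**
- **Joint 6 limit:** it reached its 180° limit during the first move. The tool kept a tilt of about 4° from then on, which did no harm.
- **First push on the cover:** it stopped at about 0.6 rad. The fingers slipped over the free edge and wedged against the lip, with a wrist force of about 95 N, under the 120 N limit. I could not tell whether any of that was the gripper's body pressing, which is limited to 40 N.
- **Cause:** both cameras showed the fingertips 20–24 mm short of the reported TCP, which disagrees with the tool description. I corrected for this in every later move.

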